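# Refit the clamp lever of the thermal block

### The arm

A 6-joint arm with a two-finger parallel gripper is mounted at the origin on the work surface. World frame = base frame: x ahead of the robot, y to its left, z up, the work surface at z = 0. Lengths are in m, angles in rad, forces in N, time in s.
With the tool pointing down it reaches from about 0.35 to 0.85 m from the base axis. Payload 8.1 kg.
Tool frame: the origin (TCP) lies between the finger pads; the fingertips stand 25 mm ahead of it and the grasp point (between the pads) lies 6 mm ahead of it (robot.tip_extent is the distance from the TCP to the fingertips, in m); z points along the fingers, y is the direction in which the jaws open and shut (so a half turn about z gives the same grasp; the last joint's range is limited). The gripper opens to 93 mm and grips with 3 to 60 N. Pads are 15 mm wide; open, the fingers measure 128 mm over their backs; the gripper's body (75 mm by 188 mm) begins 65 mm behind the grasp point.
Start: joints at [-1.361, 0.13, 1.488, -0, 1.523, -0.085], TCP at [0.174, -0.574, 0.244] pointing down, gripper open.
Joint ranges: [-2.96, 2.96], [-0.89, 2.26], [0.02, 2.5], [-1.34, 4.48], [0, 2.73], [-2.66, 2.66]. Speed limits (rad/s): [2.39, 2.39, 2.79, 3.14, 3.14, 3.14].

### API

Orientations are given as a rotation vector (axis times angle).
In Python, from plant import robot gives the robot as it stands.
- The arm moves only by the tool drive_tool, never from a script. Its argument "increments" is a list of rows, each a list of 7 numbers: the closure, from 0 (fully open) to 1 (shut), then the shift along the world's x, y, z in units of 25 mm (1.0 is 25 mm), then the turn, a rotation vector about the world's x, y, z in rad. In form: [[gripper, dx, dy, dz, rx, ry, rz], ...]. A call has 1 to 20 rows; each row is the pose to reach, as a shift and turn from the pose commanded when the call began; what a row does not reach only later rows make up. A row lasts 1/12 s, in which the tool goes at most 41.7 mm and 7.16 degrees, less where a joint would pass 70% of its speed; a pose out of reach is approached as far as the arm can. A call with a gripper value outside its range is refused whole. The fingers move at their own pace and stop on an object; "squeeze" is the grip in N (left out, the last holds). Time passes only in rows, so rows that repeat a pose let the fingers close. It gives the time, the measured TCP pose, the force and the opening at its end, in the units of the state.
- robot.read_state(): the state, without advancing time (a new reading comes with each control period).
- robot.read_camera(name): name is "side" or "top"; returns a dict with "image" (384x512x3 uint8, red, green, blue), "fx", "fy", "cx", "cy" (pixels), "T" (4x4, takes a point from camera to world coordinates). Camera axes: x right, y down, z forward; pixel columns grow to the right and rows downward; lengths in m; the calibration is good to about 2 mm. A picture is of the moment at which its call begins. There is no depth.
- robot.close_job(): hands the job in, once; it reports no verdict.
The state is a dict: "t": time; "q": joint angles; "dq": joint speeds; "joint_torque": joint torques, N m; "tool_pos": TCP position; "orientation": TCP orientation; "force": force on the tool from outside, world axes, zero at the start; "wrist_torque": the same for the moment, N m; "opening": finger opening in m.
Only numpy, scipy, OpenCV 4.12 (cv2) and the standard library are available. Lean on these libraries where they do the work, as an engineer would, in place of code of your own. Each camera call takes 0.05 s, during which the arm holds its last target.

### The job

The clamp lever of the bench thermal block was taken off for cleaning and lies on the bench. Put it back on the block's splined clamp spindle, turned so that the slots in its hub match the splines (it goes on only one way round), push it fully home so that the hub sits flat on the shoulder, and let go. Leave the tube rack and the bottle standing where they are.

Things in the scene. Friction and masses are not known exactly. Their poses are not given: they have to be found in the camera images.
- lever_hub (a point): Loose aluminium clamp lever, 0.3 to 0.55 kg, lying flat. This point: centre of its hub, 18 mm over the underside. z up, x along the arm from hub to knob. Hub block: 50 mm along x, 44 mm across its flat sides (y), 36 mm high; grasp it from above across the 44 mm.
- lever_bore (a point): Centre of the hub's lower face, same axes as lever_hub. A hole runs right through the hub: a bore 15 mm across with three slots, each 11 mm wide and reaching 16.5 mm from the axis, towards +x (the arm), +y and -y, none towards -x: a T seen from above.
- lever_knob (a point): Top of the lever's upright black knob (radius 13 mm), 135 mm from the hub's axis and 60 mm over the underside. It stands on a boss of radius 17 mm; the flat arm to the hub is 24 mm wide, 12 mm high, flush with the underside.
- spindle_seat (a point): On the axis of the upright steel clamp spindle, on top of its round shoulder (radius 24 mm, 24 mm above the deck, 109 mm over the bench), where the hub's underside must rest. z up; splines point to +x, +y and -y, none to -x (a T from above), so the seated lever's axes equal these and its arm points along +x. Stiff (2 N m to turn); its angle differs each time.
- spindle_tip (a point): Top of the spindle, 28 mm above the shoulder. Splines 8 mm wide, reaching 15 mm from the axis: full for 14 mm above the shoulder, 5 mm wide from there to 18 mm. Core radius 6.5 mm up to 20 mm, then a cone to radius 2.5 mm. Clearance in the hub 1.2 mm a side, about 0.1 rad of turn. Unmatched, the hub stands about 18 mm proud; it drops when slots meet splines.
- machine: Low white and blue thermal block machine, fixed: 280 mm (x) by 400 mm (y), deck 85 mm high, rim 88 mm. Origin at the centre of its underside. The spindle stands at x 0, y -105 mm; the drilled aluminium well block with steel clamp frame (up to 97 mm high) is centred at x 0, y +75 mm.
- tube_rack: Orange tube rack with tubes, 90 mm (x) by 160 mm (y), 55 mm high, loose bystander. Origin at the centre of its underside.
- reagent: Bottle with blue cap, radius 35 mm, 150 mm high, loose bystander. Origin at the centre of its underside.
Not all that is in view belongs to the job. Leave any purple look-alike of the part that bears lever_hub alone.

How it is judged:
At the end, for the whole second after the job is handed in: Lever threaded on the spindle, slots over splines: hub centre within 4 mm of the spindle's axis, underside within 3 mm of the shoulder, arm within 0.15 rad of the spindle's x, upright within 0.08 rad, at rest, released; tube rack and bottle not moved over 30 mm, bottle upright (horizontal distance between lever_hub and spindle_seat below 0.004 m and z of lever_hub in the frame of spindle_seat between 0.014 and 0.021 m and angle between the x axis of lever_hub and the x axis of spindle_seat, either way round below 0.15 rad and angle between lever_hub's own z axis and vertical below 0.08 rad and linear speed of lever below 0.02 m/s); the robot touches nothing.
It fails at once if the tube rack is moved more than 30 mm (distance of tube_rack from where it was at the start of the episode above 0.03 m).
It fails at once if the bottle is moved more than 30 mm or tipped (distance of reagent from where it was at the start of the episode above 0.03 m or angle between reagent's own z axis and vertical above 0.4 rad).
It also fails if it takes over 48 s, if anything falls off the work surface, if the arm or the gripper's body presses on something with over 40 N, if the wrist force passes 120 N, or if a joint passes its speed limit or range.

## Working session

There is one attempt and no reset: what is moved stays moved. The work goes in short steps, Python scripts to look and compute and a tool call to move; the robot and the scene stay as the last step left them, time stands still between calls to the robot, and variables do not carry over. Pictures are saved under pics/ and viewed, and the job is handed in when it is done.

Besides the shell and the picture viewer there is one more tool, called after "Emit:" by a JSON object that holds its "name" and its "arguments", one argument or row to a line. drive_tool: Moves the arm, as the interface text tells. Its arguments: {"type":"object","properties":{"increments":{"type":"array"},"squeeze":{"type":"number"}},"required":["increments"]}

```bash
ls; mkdir -p pics; python3 - <<'E'
from plant import robot
import cv2,numpy as np
for n in("top","side"):
    c=robot.read_camera(n); cv2.imwrite(f"pics/{n}0.png",c["image"][:,:,::-1]); print(n,c["fx"],c["fy"],c["cx"],c["cy"]);print(np.round(c["T"],4))
s=robot.read_state();print(s)
E
```

```text
pics
top 353.71415480316716 353.71415480316716 254.86403122774456 191.79604358200942
[[-0.0153 -0.9994  0.0298  0.4679]
 [-0.9997  0.0148 -0.0175 -0.1049]
 [ 0.017  -0.0301 -0.9994  0.9636]
 [ 0.      0.      0.      1.    ]]
side 458.24056905489357 458.24056905489357 255.61880589416097 198.3189539482655
[[ 0.9796 -0.1419  0.1421  0.3127]
 [-0.2003 -0.7411  0.6408 -0.9994]
 [ 0.0144 -0.6562 -0.7544  1.1489]
 [ 0.      0.      0.      1.    ]]
{'t': 0.1, 'q': array([-1.36139729e+00,  1.31060255e-01,  1.48911055e+00,  1.82335775e-06,
        1.52301052e+00, -8.54156280e-02]), 'dq': array([ 2.86031464e-04, -8.03975516e-04, -3.84554006e-03, -7.44350248e-04,
        3.53195486e-04,  2.28195305e-05]), 'joint_torque': array([ 1.73824606e-03, -5.61340642e+01, -4.93094623e+01,  7.70442816e-02,
        2.90929974e-02, -2.56273415e-05]), 'tool_pos': array([ 0.17425698, -0.57366945,  0.24274033]), 'orientation': array([-3.10595417e+00, -4.61185480e-01,  1.51669091e-04]), 'force': array([0.11833783, 0.49498417, 0.11954741]), 'wrist_torque': array([ 0.00730167,  0.00196054, -0.0430855 ]), 'opening': 0.09282770584322195}
```

View pics/top0.png

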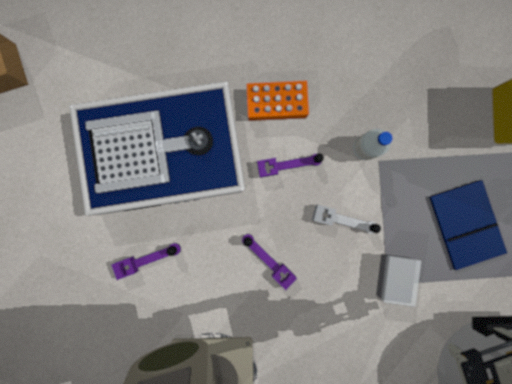

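View pics/side0.png

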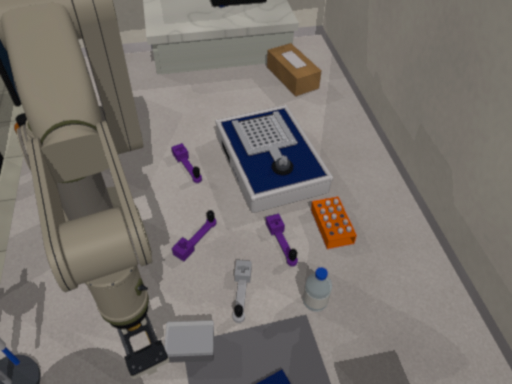

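Candidates for the lever in the top view are the silver lever, hub (322,214) and knob (376,229), and three purple look-alikes with hubs at (268,167), (284,275) and (125,267). The grey box at (400,280) is not a lever. I choose the silver one. The spindle is at about (199,139). Next I check both in close crops.

```bash
python3 - <<'E'
import cv2,numpy as np
t=cv2.imread("pics/top0.png");s=cv2.imread("pics/side0.png")
def crop(im,x,y,w,h,k): return cv2.resize(im[y:y+h,x:x+w],(w*k,h*k),interpolation=cv2.INTER_CUBIC)
a=crop(t,305,195,84,50,8); cv2.imwrite("pics/c_lever_top.png",a)
cv2.imwrite("pics/c_sp_top.png",crop(t,170,110,60,60,10))
cv2.imwrite("pics/c_sp_side.png",crop(s,250,135,70,60,10))
cv2.imwrite("pics/c_lever_side.png",crop(s,215,250,60,75,8))
E
```

```text
(no output)
```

View pics/c_lever_top.png

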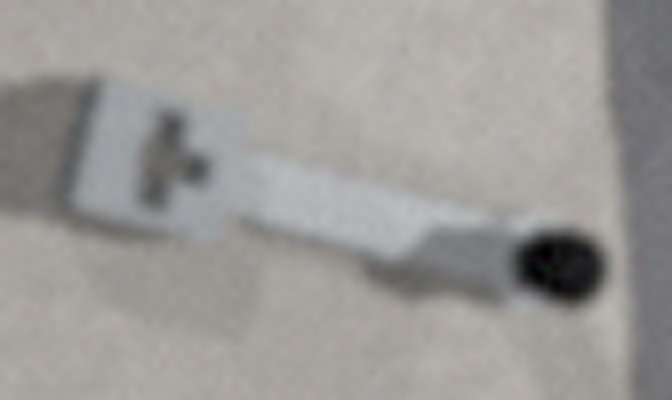

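View pics/c_sp_top.png

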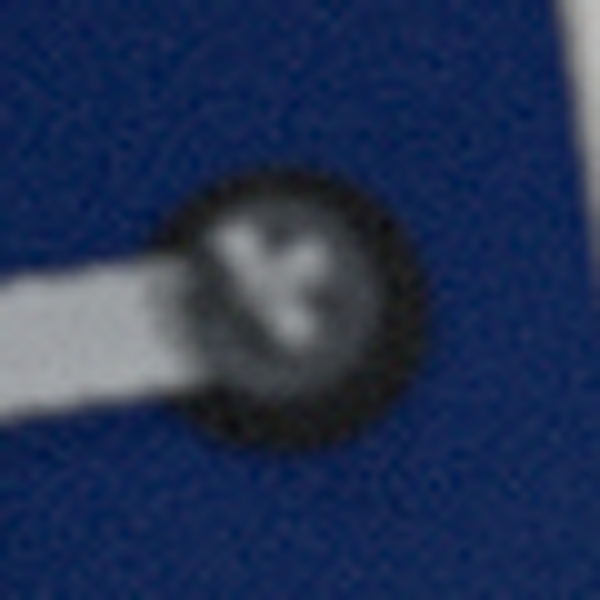

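View pics/c_sp_side.png

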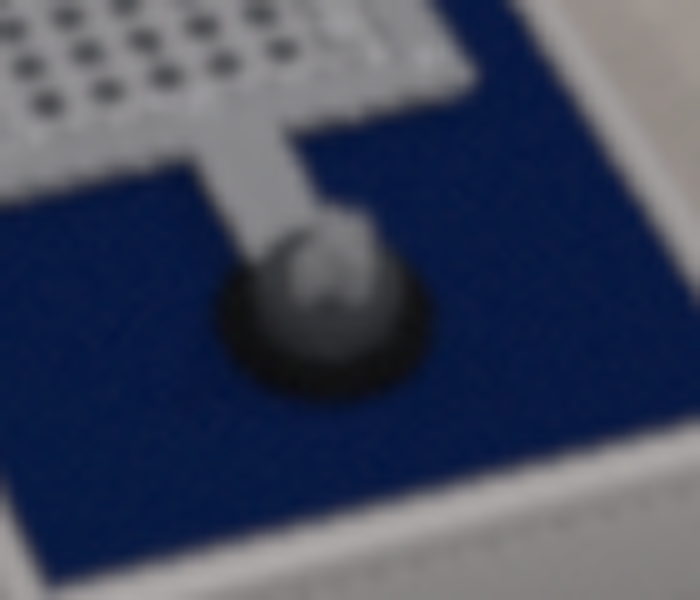

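View pics/c_lever_side.png

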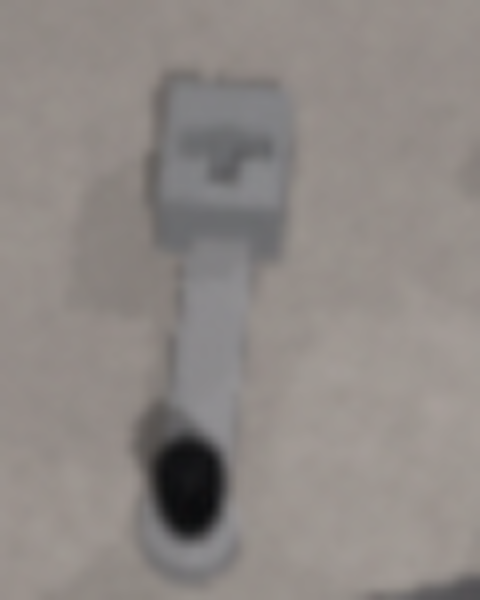

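Crop check: the silver part has the T hole at top pixel about (326,215), with the stem towards the knob. The spindle's T has its stem pointing up and to the right in the image, near (198,138). Next I measure both.

```bash
cat > h.py <<'E'
import cv2,numpy as np
K={"top":(353.71415480316716,254.86403122774456,191.79604358200942),"side":(458.24056905489357,255.61880589416097,198.3189539482655)}
T={}
def load():
    from plant import robot
    for n in K:
        T[n]=robot.read_camera(n)["T"]
    np.savez("T.npz",**T)
import os
if os.path.exists("T.npz"):
    d=np.load("T.npz"); T={k:d[k] for k in d}
def ray(n,u,v):
    f,cx,cy=K[n]; d=T[n][:3,:3]@np.array([(u-cx)/f,(v-cy)/f,1]); return T[n][:3,3],d/np.linalg.norm(d)
def plane(n,u,v,z):
    o,d=ray(n,u,v); return o+d*(z-o[2])/d[2]
def proj(n,p):
    f,cx,cy=K[n]; q=T[n][:3,:3].T@(np.asarray(p)-T[n][:3,3]); return np.array([f*q[0]/q[2]+cx,f*q[1]/q[2]+cy])
def tri(a,b):
    A=np.zeros((3,3));B=np.zeros(3)
    for o,d in(a,b):
        M=np.eye(3)-np.outer(d,d);A+=M;B+=M@o
    return np.linalg.solve(A,B)
E
python3 - <<'E'
import h; h.load()
E
python3 - <<'E'
from h import *
np.set_printoptions(precision=4,suppress=True)
ims={n:cv2.imread(f"pics/{n}0.png") for n in K}
# black ring around spindle (outer contour hull = black foot + grey shoulder): not-blue area
for n,(x,y,w,h_) in {"top":(182,118,36,42),"side":(266,148,32,32)}.items():
    im=ims[n][y:y+h_,x:x+w]; im=cv2.resize(im,None,fx=8,fy=8,interpolation=cv2.INTER_CUBIC)
    g=im.max(2).astype(int)
    m=((g<48)).astype(np.uint8)
    cs,_=cv2.findContours(m,cv2.RETR_EXTERNAL,cv2.CHAIN_APPROX_NONE); c=max(cs,key=cv2.contourArea)
    print(n,"area",cv2.contourArea(c)); 
    (ex,ey),ax,an=cv2.fitEllipse(cv2.convexHull(c)); u,v=(ex+.5)/8-.5+x,(ey+.5)/8-.5+y
    print("black ell",u,v,np.array(ax)/8, plane(n,u,v,.086))
# knob
P={}
for n,(x,y,w,h_) in {"top":(362,216,24,26),"side":(228,298,22,28)}.items():
    im=cv2.resize(ims[n][y:y+h_,x:x+w],None,fx=8,fy=8,interpolation=cv2.INTER_CUBIC)
    m=(im.max(2)<70).astype(np.uint8)
    cs,_=cv2.findContours(m,cv2.RETR_EXTERNAL,cv2.CHAIN_APPROX_NONE); c=max(cs,key=cv2.contourArea)
    M=cv2.moments(c);u,v=(M['m10']/M['m00']+.5)/8-.5+x,(M['m01']/M['m00']+.5)/8-.5+y
    print(n,"knob",u,v,plane(n,u,v,.045))
    P[n]=ray(n,u,v)
print("tri knob",tri(P["top"],P["side"]))
# T hole in lever (top) dark inside hub
x,y,w,h_=318,204,16,20
im=cv2.resize(ims["top"][y:y+h_,x:x+w],None,fx=8,fy=8,interpolation=cv2.INTER_CUBIC)
g=im.min(2); print("hub grey pct",np.percentile(g,[5,20,50,80]))
cv2.imwrite("pics/hub.png",cv2.resize(im,None,fx=4,fy=4))
# shoulder disc + T
E
python3 - <<'E'
from h import *
# rough lines
t=cv2.imread("pics/top0.png")
for n,(x,y,w,h_) in {"sp2":(186,124,26,28),"hub2":(312,200,30,28)}.items():
    c=t[y:y+h_,x:x+w]; c=cv2.resize(c,None,fx=20,fy=20,interpolation=cv2.INTER_CUBIC); g=cv2.cvtColor(c,cv2.COLOR_BGR2GRAY)
    g=cv2.normalize(g,None,0,255,cv2.NORM_MINMAX)
    for i in range(0,w,2):
        cv2.putText(g,str(x+i),(i*20,10),0,.35,255,1);cv2.line(g,(i*20+10,12),(i*20+10,16),255,1)
    for i in range(0,h_,2): cv2.putText(g,str(y+i),(0,i*20+14),0,.35,255,1)
    cv2.imwrite(f"pics/{n}.png",g)
E
```

```text
top area 16175.5
black ell 197.61073684692383 140.66707229614258 [28.3436 29.5777] [0.6233 0.0202 0.086 ]
side area 11503.5
black ell 281.9049301147461 166.5424518585205 [17.4028 22.7374] [0.6251 0.0224 0.086 ]
top knob 374.46133309335255 227.89209863210942 [ 0.3966 -0.4311  0.045 ]
side knob 237.97069488396625 310.127644456165 [ 0.3968 -0.4352  0.045 ]
tri knob [ 0.3967 -0.4328  0.0405]
hub grey pct [ 94. 121. 155. 162.]
```

View pics/sp2.png

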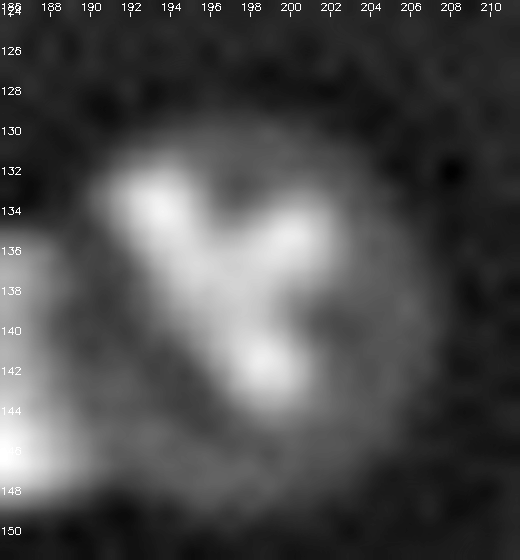

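View pics/hub2.png

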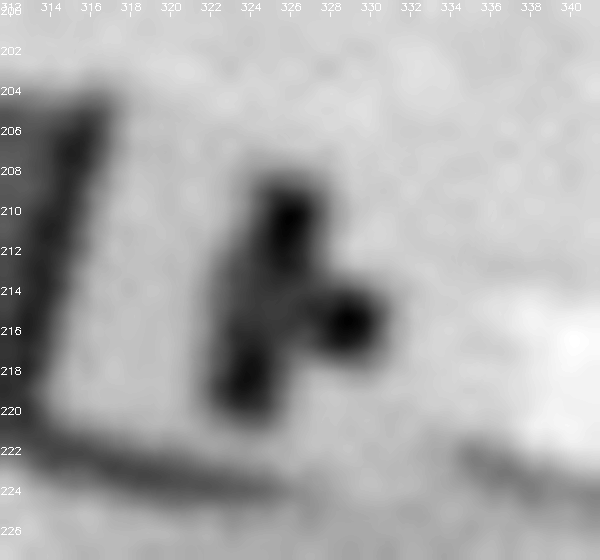

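```bash
python3 - <<'E'
from h import *
np.set_printoptions(precision=4,suppress=True)
ims={n:cv2.imread(f"pics/{n}0.png") for n in K}
# lever T hole
def cont(n,x,y,w,h_,thr,dark=True,k=16):
    im=cv2.resize(ims[n][y:y+h_,x:x+w],None,fx=k,fy=k,interpolation=cv2.INTER_CUBIC)
    g=cv2.GaussianBlur(cv2.cvtColor(im,cv2.COLOR_BGR2GRAY),(9,9),0)
    m=((g<thr) if dark else (g>thr)).astype(np.uint8)
    cs,_=cv2.findContours(m,cv2.RETR_EXTERNAL,cv2.CHAIN_APPROX_NONE); c=max(cs,key=cv2.contourArea)[:,0,:].astype(float)
    return (c+.5)/k-.5+[x,y]
c=cont("top",319,206,13,17,130)
w=np.array([plane("top",u,v,.036) for u,v in c])[:,:2]
kn=np.array([.3967,-.4328])
print("hole centroid bbox",w.min(0),w.max(0))
for yaw in np.deg2rad([-120,-115,-110,-107,-105,-103,-100,-97,-95]):
    X=np.array([np.cos(yaw),np.sin(yaw)]);Y=np.array([-X[1],X[0]])
    a,b=w@X,w@Y
    # centre y mid; x from max -16.5
    cy=(b.max()+b.min())/2; cx=a.max()-.0165; cx2=a.min()+.0075
    p=X*cx+Y*cy; p2=X*cx2+Y*cy
    d=kn-p
    print(np.rad2deg(yaw),"ext",a.max()-a.min(),b.max()-b.min(),p,p2,"to knob",np.hypot(*d),np.rad2deg(np.arctan2(d[1],d[0])))
# side hole view
c=cont("side",235,262,16,16,105) 
print("side T bbox",c.min(0),c.max(0))
# spindle
f=lambda n,p,z:plane(n,*p,z)
print("shoulder top",f("top",(197.8,139.5),.109))
A,B,S=[f("top",p,.125)[:2] for p in((192.7,132.8),(199.2,142.2),(201,134.8))]
print(A,B,S,"mid",(A+B)/2,"bar yaw",np.rad2deg(np.arctan2(*(A-B)[::-1]))-90,"len",np.hypot(*(A-B)))
for q in((A+B)/2,):print(np.rad2deg(np.arctan2(*(S-q)[::-1])),np.hypot(*(S-q)))
# machine outline: blue deck
E
```

```text
hole centroid bbox [ 0.4162 -0.3199] [ 0.4494 -0.2954]
-119.99999999999999 ext 0.02451425614512298 0.03280641460024025 [ 0.4332 -0.3035] [ 0.4334 -0.3031] to knob 0.1343013136053276 -105.74866136064476
-115.0 ext 0.023570260520589595 0.03328013738724234 [ 0.433  -0.3037] [ 0.4329 -0.304 ] to knob 0.13416749662840807 -105.7193395648546
-110.0 ext 0.023517836696208022 0.03359956389220431 [ 0.433  -0.3037] [ 0.4328 -0.3041] to knob 0.13412424534953724 -105.68944250850058
-107.0 ext 0.023427776861883493 0.033730997035450905 [ 0.4329 -0.3037] [ 0.4328 -0.3042] to knob 0.13412836010495885 -105.66907577891237
-105.00000000000001 ext 0.023337026793364246 0.03378008355469947 [ 0.4329 -0.3036] [ 0.4327 -0.3043] to knob 0.13415188692689559 -105.65444193917796
-103.0 ext 0.02323804596917456 0.033810398214307424 [ 0.4329 -0.3036] [ 0.4327 -0.3043] to knob 0.13419357301627022 -105.64352594010903
-100.0 ext 0.023175379966019483 0.033812366123353754 [ 0.4329 -0.3036] [ 0.4327 -0.3044] to knob 0.1341780093695342 -105.6352753758204
-97.0 ext 0.023248954250849857 0.033733859233581076 [ 0.4329 -0.3036] [ 0.4328 -0.3043] to knob 0.13418906018757273 -105.62854821008416
-95.0 ext 0.02361467005959289 0.0336301297152522 [ 0.4328 -0.3035] [ 0.4328 -0.3039] to knob 0.13422018631959873 -105.62182796968047
side T bbox [241.0938 267.2812] [248.0938 272.0938]
shoulder top [0.6221 0.0164 0.109 ]
[0.6354 0.0261] [0.6127 0.0109] [0.6303 0.0064] mid [0.624  0.0185] bar yaw -56.1709309342015 len 0.027254173272960768
-62.37171771284104 0.013592533273142403
```

```bash
python3 - <<'E'
from h import *
from scipy.spatial.transform import Rotation as Ro
from plant import robot
np.set_printoptions(precision=4,suppress=True)
s=robot.read_state();R=Ro.from_rotvec(s["orientation"]).as_matrix();print(R)
yd=np.deg2rad(-105.65+90); cur=np.arctan2(R[1,1],R[0,1]); print("turn",(yd-cur+np.pi/2)%np.pi-np.pi/2)
X=np.array([np.cos(np.deg2rad(-105.65)),np.sin(np.deg2rad(-105.65))]);g=np.array([.433,-.304])+.008*X
print("grasp",g,"delta units",(g-s["tool_pos"][:2])/.025,(.12-s["tool_pos"][2])/.025)
im=cv2.imread("pics/top0.png");x,y,w,h_=186,124,26,28
im=cv2.resize(im[y:y+h_,x:x+w],None,fx=16,fy=16,interpolation=cv2.INTER_CUBIC);gr=cv2.cvtColor(im,cv2.COLOR_BGR2GRAY)
for thr in(90,100,110,120,130):
    cs,_=cv2.findContours((gr>thr).astype(np.uint8),cv2.RETR_EXTERNAL,cv2.CHAIN_APPROX_NONE)
    for c in cs:
        M=cv2.moments(c)
        if M['m00']<2000: continue
        u,v=(M['m10']/M['m00']+.5)/16-.5+x,(M['m01']/M['m00']+.5)/16-.5+y
        if u<189.5: continue
        w_=np.array([plane("top",(a+.5)/16-.5+x,(b+.5)/16-.5+y,.125)[:2] for a,b in c[:,0,:]],np.float32)
        r=cv2.minAreaRect(w_*1000);print(thr,u,v,r, plane("top",u,v,.125)[:2])
# bottle cap
a=ray("top",385,138.5)
hsv=cv2.cvtColor(cv2.imread("pics/top0.png"),cv2.COLOR_BGR2HSV)
cap=plane("top",384,139,.15);print("bottle cap xy",cap)
E
```

```text
[[ 0.9569  0.2905 -0.0003]
 [ 0.2905 -0.9569  0.0011]
 [ 0.0001 -0.0011 -1.    ]]
turn 1.0028903995938245
grasp [ 0.4308 -0.3117] delta units [10.2629 10.4843] -4.919228773620938
90 197.2348143965717 137.3738055941626 ((623.2464599609375, 17.93909454345703), (28.92597198486328, 27.23328399658203), 75.79865264892578) [0.6243 0.0154]
100 197.17940933266 137.36634119737212 ((623.1728515625, 17.993896484375), (27.523134231567383, 25.70170783996582), 75.94461822509766) [0.6243 0.0156]
110 197.13852423878865 137.3317757809333 ((623.3076171875, 17.901336669921875), (26.572315216064453, 23.83208465576172), 74.54120635986328) [0.6244 0.0157]
120 197.08452254189632 137.25761632843384 ((623.4505615234375, 17.901994705200195), (24.96965217590332, 22.21392822265625), 74.67157745361328) [0.6246 0.0158]
130 197.03717917732178 137.10542124056633 ((626.2008056640625, 13.470096588134766), (29.072641372680664, 16.48689842224121), 33.58806228637695) [0.625  0.0159]
bottle cap xy [ 0.6106 -0.4215  0.15  ]
```

Emit:
{"name": "drive_tool", "arguments": {
  "increments": [
    [0,2,2,-0.3,0,0,0.12],
    [0,4,4,-0.6,0,0,0.25],
    [0,6,6,-1,0,0,0.37],
    [0,8,8,-1.5,0,0,0.5],
    [0,9.5,9.5,-2,0,0,0.62],
    [0,10.26,10.48,-2.5,0,0,0.75],
    [0,10.26,10.48,-3.2,0,0,0.87],
    [0,10.26,10.48,-4.2,0,0,1.003],
    [0,10.26,10.48,-4.9,0,0,1.003],
    [0,10.26,10.48,-4.9,0,0,1.003],
    [0,10.26,10.48,-4.9,0,0,1.003]
  ],
  "squeeze": 60
}}

```text
t: 1.12
tool_pos: [0.4303, -0.3072, 0.1159]
orientation: [-2.493, -1.898, 0.001]
force: [-0.6, 0.2, -0.6]
opening: 0.093
```

```bash
python3 - <<'E'
from h import *
from plant import robot
np.set_printoptions(precision=4,suppress=True)
s=robot.read_state();print(s["t"],s["tool_pos"],s["force"],s["wrist_torque"])
for n in("top","side"): cv2.imwrite(f"pics/{n}1.png",robot.read_camera(n)["image"][:,:,::-1])
t=cv2.imread("pics/top1.png");q=cv2.imread("pics/side1.png")
a=cv2.resize(t[150:270,260:420],(640,480));b=cv2.resize(q[215:335,180:300],(480,480))
cv2.imwrite("pics/m1.png",np.hstack([cv2.resize(a,(440,330)),cv2.resize(b,(330,330))]))
im=cv2.imread("pics/side0.png")
c=cv2.resize(im[148:180,266:300],None,fx=18,fy=18,interpolation=cv2.INTER_CUBIC)
g=cv2.normalize(cv2.cvtColor(c,cv2.COLOR_BGR2GRAY),None,0,255,cv2.NORM_MINMAX)
for i in range(0,34,2): cv2.putText(g,str(266+i),(i*18,10),0,.35,255,1)
for i in range(0,32,2): cv2.putText(g,str(148+i),(0,i*18+13),0,.35,255,1)
cv2.imwrite("pics/spside.png",g)
for p in((.6235,.019),): 
  for z in(.109,.123,.137): print(z,proj("side",(*p,z)),proj("top",(*p,z)))
E
```

```text
1.1167 [ 0.4303 -0.3072  0.1159] [-0.5665  0.1833 -0.6116] [-0.0035 -0.0015 -0.0019]
0.109 [282.0807 162.2903] [196.7244 138.9366]
0.123 [282.3336 159.1691] [195.8589 137.8821]
0.137 [282.5901 156.0027] [194.9643 136.792 ]
```

View pics/m1.png

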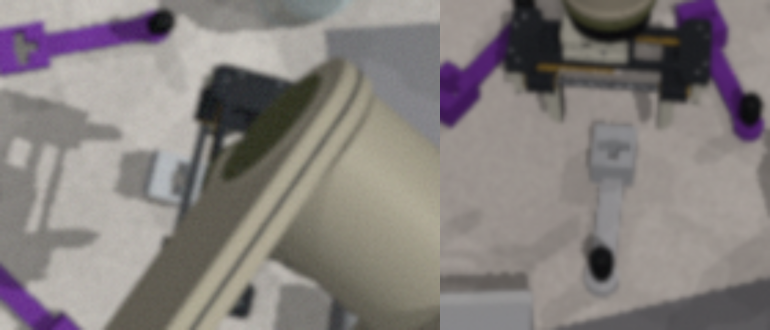

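View pics/spside.png

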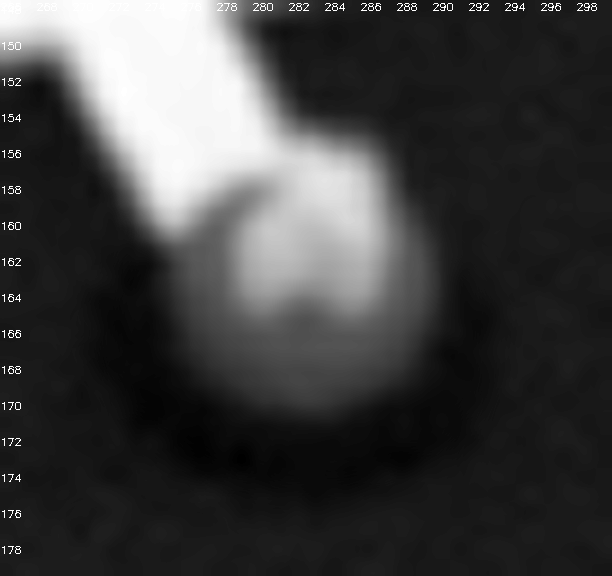

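The silver hub is between the open fingers in the side view, at crop pixel (612,150), with the jaws across its 44 mm sides. The measured pose was still lagging, so I let it settle.

Emit:
{"name": "drive_tool", "arguments": {
  "increments": [
    [0,0,0,0,0,0,0],
    [0,0,0,0,0,0,0],
    [0,0,0,0,0,0,0]
  ]
}}

```text
t: 1.47
tool_pos: [0.431, -0.3137, 0.1228]
orientation: [2.503, 1.895, 0.001]
force: [0.1, -0.4, 0.0]
opening: 0.093
```

```bash
python3 - <<'E'
from h import *
from plant import robot
from scipy.spatial.transform import Rotation as Ro
s=robot.read_state();print(s["t"],s["tool_pos"],s["dq"]); R=Ro.from_rotvec(s["orientation"]).as_matrix()
print(np.rad2deg(np.arctan2(R[1,1],R[0,1])),R[:,2])
E
```

```text
1.4667 [ 0.43096649 -0.31372097  0.12275114] [ 0.0028421   0.00149474  0.00599492  0.00062416 -0.00031998  0.00162218]
-15.73665047642895 [ 0.00187587 -0.00184659 -0.99999654]
```

Emit:
{"name": "drive_tool", "arguments": {
  "increments": [
    [0,0,0,-0.8,0,0,0],
    [0,0,0,-1.6,0,0,0],
    [0,0,0,-2.4,0,0,0],
    [0,0,0,-3.0,0,0,0],
    [0,0,0,-3.4,0,0,0],
    [0,0,0,-3.68,0,0,0],
    [0,0,0,-3.68,0,0,0],
    [0,0,0,-3.68,0,0,0],
    [0,0,0,-3.68,0,0,0],
    [0.55,0,0,-3.68,0,0,0],
    [0.7,0,0,-3.68,0,0,0],
    [1,0,0,-3.68,0,0,0],
    [1,0,0,-3.68,0,0,0],
    [1,0,0,-3.68,0,0,0],
    [1,0,0,-3.68,0,0,0],
    [1,0,0,-3.68,0,0,0]
  ],
  "squeeze": 60
}}

```text
t: 2.8
tool_pos: [0.4308, -0.3121, 0.0291]
orientation: [-2.503, -1.898, 0.0]
force: [0.3, 0.0, -0.3]
opening: 0.051
```

```bash
python3 - <<'E'
from h import *
from plant import robot
from scipy.spatial.transform import Rotation as Ro
s=robot.read_state();print(s["t"],s["tool_pos"],s["force"],s["wrist_torque"],s["opening"]); R=Ro.from_rotvec(s["orientation"]).as_matrix()
print(np.rad2deg(np.arctan2(R[1,1],R[0,1])),R[:,2])
E
```

```text
2.8 [ 0.43083878 -0.31205047  0.02910593] [ 0.33138693  0.03614871 -0.29598438] [-0.08699735 -0.06523211  0.00574416] 0.05103778150999318
-15.638694910815662 [-6.74083792e-05  7.63869280e-05 -9.99999995e-01]
```

Still closing (51 mm); a few more rows to finish, then lift.

Emit:
{"name": "drive_tool", "arguments": {
  "increments": [
    [1,0,0,0,0,0,0],
    [1,0,0,0,0,0,0],
    [1,0,0,0,0,0,0],
    [1,0,0,0,0,0,0],
    [1,0,0,0,0,0,0],
    [1,0,0,0,0,0,0]
  ],
  "squeeze": 60
}}

```text
t: 3.3
tool_pos: [0.431, -0.3121, 0.0291]
orientation: [2.503, 1.898, 0.0]
force: [2.4, -0.6, -1.5]
opening: 0.0436
```

Emit:
{"name": "drive_tool", "arguments": {
  "increments": [
    [1,0,0,0.3,0,0,0],
    [1,0,0,0.8,0,0,0],
    [1,0,0,1.4,0,0,0],
    [1,0,0,2.2,0,0,0],
    [1,0,0,3.0,0,0,0],
    [1,0,0,3.8,0,0,0],
    [1,0,0,4.6,0,0,0],
    [1,0,0,5.4,0,0,0],
    [1,0,0,6.0,0,0,0],
    [1,0,0,6.4,0,0,0],
    [1,0,0,6.6,0,0,0],
    [1,0,0,6.6,0,0,0],
    [1,0,0,6.6,0,0,0],
    [1,0,0,6.6,0,0,0]
  ]
}}

```text
t: 4.47
tool_pos: [0.4302, -0.3116, 0.1927]
orientation: [-2.501, -1.897, 0.001]
force: [0.9, -0.1, -4.1]
opening: 0.0434
```

```bash
python3 - <<'E'
from h import *
from plant import robot
from scipy.spatial.transform import Rotation as Ro
np.set_printoptions(precision=4,suppress=True)
s=robot.read_state();print(s["t"],s["tool_pos"],s["force"],s["wrist_torque"],s["opening"]); R=Ro.from_rotvec(s["orientation"]).as_matrix()
print(np.rad2deg(np.arctan2(R[1,1],R[0,1])),R[:,2])
for n in("top","side"): cv2.imwrite(f"pics/{n}2.png",robot.read_camera(n)["image"][:,:,::-1])
b=proj("side",s["tool_pos"]);t=proj("top",s["tool_pos"]);print(b,t)
def cr(n,p,r,k):
    im=cv2.imread(f"pics/{n}2.png");x,y=int(p[0])-r,int(p[1])-r;x=max(x,0);y=max(y,0)
    print(n,"origin",x,y);return cv2.resize(im[y:y+2*r,x:x+2*r],(380,380),interpolation=cv2.INTER_CUBIC)
cv2.imwrite("pics/m2.png",np.hstack([cr("top",t,60,1),cr("side",b+[0,20],60,1)]))
E
```

```text
4.4667 [ 0.4302 -0.3116  0.1927] [ 0.8941 -0.1133 -4.105 ] [ 0.0209 -0.0637 -0.0292] 0.04341391874827568
-15.6438031135072 [-0.0017  0.0015 -1.    ]
[241.4759 237.5843] [343.6846 218.2233]
top origin 283 158
side origin 181 197
```

View pics/m2.png

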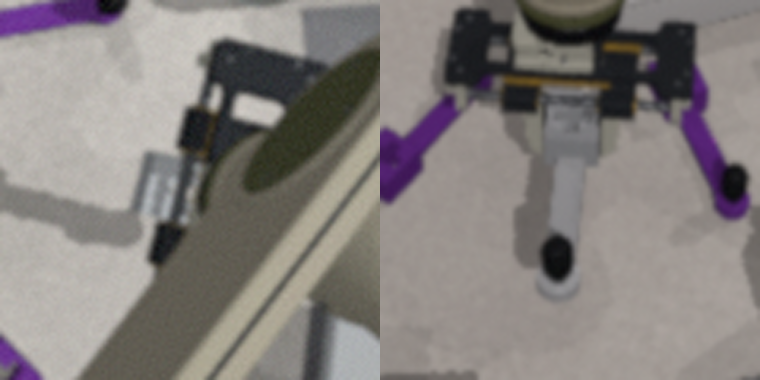

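Held level at 43.4 mm, weighing about 4.1 N, with the knob at side pixel (237,278). Next I carry it over the spindle and turn it by +0.859 rad.

Emit:
{"name": "drive_tool", "arguments": {
  "increments": [
    [1,0.3,0.5,0,0,0,0.05],
    [1,0.9,1.4,0,0,0,0.12],
    [1,1.6,2.6,0,0,0,0.2],
    [1,2.4,3.9,0,0,0,0.28],
    [1,3.2,5.2,0,0,0,0.36],
    [1,4.0,6.5,0,0,0,0.44],
    [1,4.8,7.8,0,0,0,0.53],
    [1,5.6,9.1,0,0,0,0.62],
    [1,6.3,10.3,0,0,0,0.7],
    [1,7.0,11.4,0,0,0,0.77],
    [1,7.5,12.3,0,0,0,0.82],
    [1,7.8,12.75,0,0,0,0.85],
    [1,7.9,12.92,0,0,0,0.859],
    [1,7.9,12.92,0,0,0,0.859],
    [1,7.9,12.92,0,0,0,0.859],
    [1,7.9,12.92,0,0,0,0.859],
    [1,7.9,12.92,0,0,0,0.859],
    [1,7.9,12.92,0,0,0,0.859]
  ]
}}

```text
t: 6.07
tool_pos: [0.6281, 0.0097, 0.1943]
orientation: [1.488, 2.767, -0.0]
force: [-0.0, -0.1, -3.5]
opening: 0.0438
```

```bash
cat > look.py <<'E'
from h import *
import sys
from plant import robot
from scipy.spatial.transform import Rotation as Ro
np.set_printoptions(precision=4,suppress=True)
i=sys.argv[1]
s=robot.read_state();print(s["t"],s["tool_pos"],s["force"],s["wrist_torque"],s["opening"]); R=Ro.from_rotvec(s["orientation"]).as_matrix()
yaw=np.arctan2(R[1,1],R[0,1])-np.pi/2;print("lever yaw",np.rad2deg(yaw),R[:,2])
X=np.array([np.cos(yaw),np.sin(yaw),0]);hub=s["tool_pos"]-.0083*X;hub[2]-=.0291
print("hub bottom",hub)
for n in("top","side"): cv2.imwrite(f"pics/{n}{i}.png",robot.read_camera(n)["image"][:,:,::-1])
def cr(n,p,r):
    im=cv2.imread(f"pics/{n}{i}.png");x,y=int(p[0])-r,int(p[1])-r;x=max(x,0);y=max(y,0)
    print(n,"origin",x,y,"scale",380/2/r);return cv2.resize(im[y:y+2*r,x:x+2*r],(380,380),interpolation=cv2.INTER_CUBIC)
cv2.imwrite(f"pics/m{i}.png",np.hstack([cr("top",proj("top",hub),50),cr("side",proj("side",hub)+[0,10],40)]))
for n in K: print(n,"hub0",proj(n,hub),"hubtop",proj(n,hub+[0,0,.036]),"knob",proj(n,hub+.135*X+[0,0,.0405]))
E
python3 look.py 3
```

```text
6.0667 [0.6281 0.0097 0.1943] [-0.0254 -0.1289 -3.4874] [ 0.0411 -0.0558 -0.0156] 0.043831221557476874
lever yaw -56.53245770166646 [ 0.0001 -0.0002 -1.    ]
hub bottom [0.6235 0.0166 0.1652]
top origin 144 84 scale 3.8
side origin 243 119 scale 4.75
top hub0 [194.1149 134.4704] hubtop [191.5393 131.2715] knob [243.1334  95.9723]
side hub0 [283.2968 149.9932] hubtop [283.9983 141.3859] knob [317.9194 162.4625]
```

View pics/m3.png

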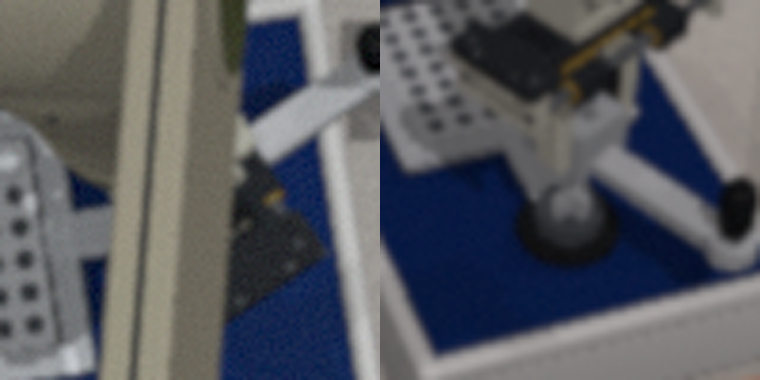

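The lever is over the spindle. The knob is seen at side (318.2,163.2) and top (242.7,96.6), within 1 px of the prediction, so yaw and level are right. I lower it onto the cone and watch the force.

Emit:
{"name": "drive_tool", "arguments": {
  "increments": [
    [1,0,0,-0.3,0,0,0],
    [1,0,0,-0.6,0,0,0],
    [1,0,0,-0.85,0,0,0],
    [1,0,0,-1.05,0,0,0],
    [1,0,0,-1.2,0,0,0],
    [1,0,0,-1.3,0,0,0],
    [1,0,0,-1.36,0,0,0],
    [1,0,0,-1.36,0,0,0],
    [1,0,0,-1.36,0,0,0],
    [1,0,0,-1.36,0,0,0]
  ]
}}

```text
t: 7.0
tool_pos: [0.6286, 0.0109, 0.1606]
orientation: [1.485, 2.768, 0.001]
force: [0.4, -0.4, -3.7]
opening: 0.0433
```

```bash
python3 look.py 4
```

```text
7.0 [0.6286 0.0109 0.1606] [ 0.3969 -0.4424 -3.7164] [ 0.0476 -0.094  -0.0248] 0.04330465343109499
lever yaw -56.42031615259535 [ 0.0007 -0.     -1.    ]
hub bottom [0.624  0.0178 0.1315]
top origin 145 86 scale 3.8
side origin 242 127 scale 4.75
top hub0 [195.8089 136.9939] hubtop [193.4183 134.0437] knob [242.7701 100.1387]
side hub0 [282.7371 157.4784] hubtop [283.4152 149.1701] knob [316.7159 170.1678]
```

View pics/m4.png

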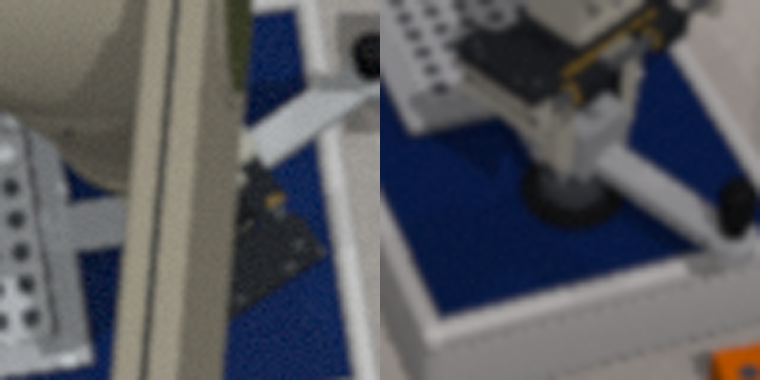

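No contact yet, with the hub underside at z 0.1315. I continue in small steps to the spline tops.

Emit:
{"name": "drive_tool", "arguments": {
  "increments": [
    [1,0,0,-0.05,0,0,0],
    [1,0,0,-0.1,0,0,0],
    [1,0,0,-0.15,0,0,0],
    [1,0,0,-0.2,0,0,0],
    [1,0,0,-0.24,0,0,0],
    [1,0,0,-0.24,0,0,0],
    [1,0,0,-0.24,0,0,0]
  ]
}}

```text
t: 7.68
tool_pos: [0.6283, 0.0109, 0.154]
orientation: [-1.485, -2.768, 0.0]
force: [-0.0, -0.1, -4.4]
opening: 0.0436
```

```bash
python3 look.py 5
```

```text
7.6833 [0.6283 0.0109 0.154 ] [-0.0387 -0.1126 -4.4281] [ 0.0245 -0.0599 -0.0233] 0.04364334708929985
lever yaw -56.42780798519374 [-0.0003 -0.     -1.    ]
hub bottom [0.6237 0.0178 0.1249]
top origin 146 87 scale 3.8
side origin 242 129 scale 4.75
top hub0 [196.255  137.6574] hubtop [193.9039 134.7611] knob [242.8547 101.1414]
side hub0 [282.5123 159.0018] hubtop [283.1839 150.7504] knob [316.3511 171.7507]
```

Below the spline tops (0.127) with no contact force, so it looks aligned. I continue towards the shoulder.

Emit:
{"name": "drive_tool", "arguments": {
  "increments": [
    [1,0,0,-0.06,0,0,0],
    [1,0,0,-0.12,0,0,0],
    [1,0,0,-0.18,0,0,0],
    [1,0,0,-0.24,0,0,0],
    [1,0,0,-0.3,0,0,0],
    [1,0,0,-0.3,0,0,0]
  ]
}}

```text
t: 8.28
tool_pos: [0.628, 0.0109, 0.146]
orientation: [-1.485, -2.768, 0.001]
force: [-0.1, -0.3, -4.8]
opening: 0.0437
```

```bash
python3 look.py 6
```

```text
8.2833 [0.628  0.0109 0.146 ] [-0.1399 -0.2807 -4.7629] [ 0.0584 -0.0939  0.0237] 0.04373738353977343
lever yaw -56.427362358476856 [-0.0009  0.0001 -1.    ]
hub bottom [0.6234 0.0178 0.1169]
top origin 146 88 scale 3.8
side origin 242 130 scale 4.75
top hub0 [196.7314 138.3626] hubtop [194.4245 135.5258] knob [242.8966 102.2347]
side hub0 [282.2927 160.7848] hubtop [282.9574 152.6011] knob [315.9705 173.597 ]
```

Emit:
{"name": "drive_tool", "arguments": {
  "increments": [
    [1,0,0,-0.06,0,0,0],
    [1,0,0,-0.12,0,0,0],
    [1,0,0,-0.18,0,0,0],
    [1,0,0,-0.24,0,0,0],
    [1,0,0,-0.29,0,0,0],
    [1,0,0,-0.33,0,0,0],
    [1,0,0,-0.36,0,0,0],
    [1,0,0,-0.36,0,0,0],
    [1,0,0,-0.36,0,0,0]
  ]
}}

```text
t: 9.13
tool_pos: [0.6284, 0.0109, 0.1381]
orientation: [1.485, 2.768, 0.0]
force: [-2.7, 0.1, 1.3]
opening: 0.0435
```

```bash
python3 look.py 7
```

```text
9.1333 [0.6284 0.0109 0.1381] [-2.729   0.1297  1.2768] [0.046  0.528  0.0389] 0.043501150176487605
lever yaw -56.42043415378024 [ 0.0002 -0.0001 -1.    ]
hub bottom [0.6238 0.0178 0.109 ]
top origin 147 88 scale 3.8
side origin 242 132 scale 4.75
top hub0 [197.2191 138.7969] hubtop [194.9557 136.0065] knob [242.9571 103.0306]
side hub0 [282.2659 162.5292] hubtop [282.9274 154.4118] knob [315.7999 175.3989]
```

View pics/m7.png

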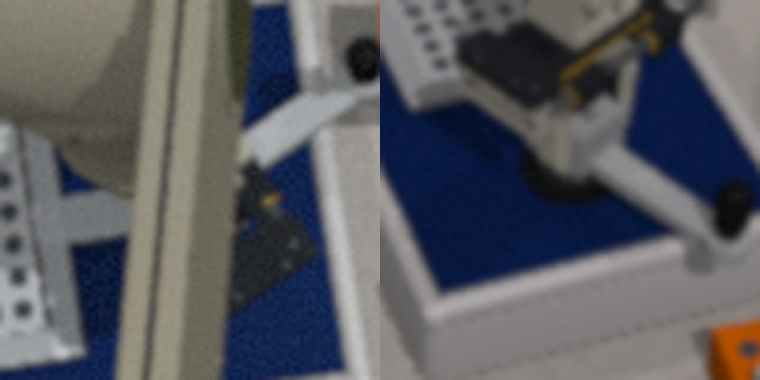

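Contact on the shoulder: underside at z 0.1090, and the force rose by about 5 N. A small extra push confirms it before I let go.

Emit:
{"name": "drive_tool", "arguments": {
  "increments": [
    [1,0,0,-0.03,0,0,0],
    [1,0,0,-0.06,0,0,0],
    [1,0,0,-0.06,0,0,0]
  ]
}}

```text
t: 9.48
tool_pos: [0.6285, 0.0109, 0.1381]
orientation: [1.485, 2.768, 0.0]
force: [-10.0, 0.8, 12.3]
opening: 0.0436
```

Emit:
{"name": "drive_tool", "arguments": {
  "increments": [
    [1,0,0,0.05,0,0,0],
    [0.8,0,0,0.05,0,0,0],
    [0.4,0,0,0.05,0,0,0],
    [0.3,0,0,0.05,0,0,0],
    [0.3,0,0,0.05,0,0,0],
    [0.2,0,0,0.05,0,0,0],
    [0.2,0,0,0.05,0,0,0],
    [0.2,0,0,0.05,0,0,0]
  ]
}}

```text
t: 10.15
tool_pos: [0.6284, 0.0109, 0.1373]
orientation: [-1.485, -2.768, -0.0]
force: [1.1, -0.0, -0.3]
opening: 0.0736
```

```bash
python3 look.py 8
```

```text
10.15 [0.6284 0.0109 0.1373] [ 1.0942 -0.0088 -0.2742] [ 0.0126 -0.1192 -0.0132] 0.07364417624549509
lever yaw -56.425946382953185 [-0.  0. -1.]
hub bottom [0.6238 0.0178 0.1082]
top origin 147 88 scale 3.8
side origin 242 132 scale 4.75
top hub0 [197.2621 138.8701] hubtop [195.003  136.0858] knob [242.9571 103.1491]
side hub0 [282.2422 162.7164] hubtop [282.9029 154.6063] knob [315.7558 175.5946]
```

View pics/m8.png

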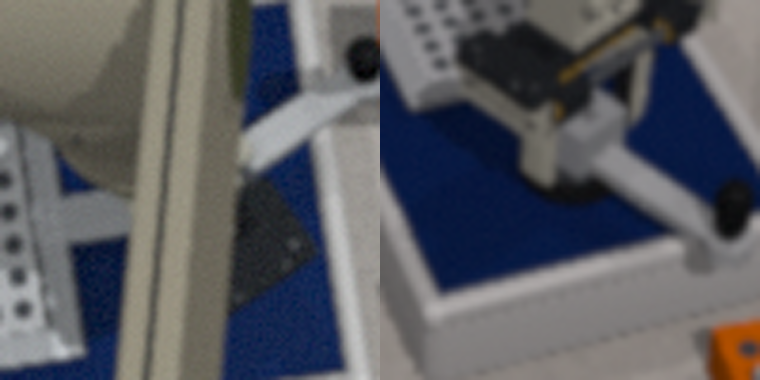

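The fingers are clear and the lever stays seated. I retreat straight up and then aside for a clear view.

Emit:
{"name": "drive_tool", "arguments": {
  "increments": [
    [0.2,0,0,0.5,0,0,0],
    [0.2,0,0,1.2,0,0,0],
    [0.1,0,0,2.2,0,0,0],
    [0.1,0,0,3.2,0,0,0],
    [0.1,0,0,4.2,0,0,0],
    [0.1,0,0,5.0,0,0,0],
    [0.1,-1,-1,5.5,0,0,0],
    [0.1,-2.2,-2.2,5.5,0,0,0],
    [0.1,-3.4,-3.4,5.5,0,0,0],
    [0.1,-4.6,-4.6,5.5,0,0,0],
    [0.1,-5.5,-6,5.5,0,0,0],
    [0.1,-6,-7.4,5.5,0,0,0],
    [0.1,-6,-8.8,5.5,0,0,0],
    [0.1,-6,-10,5.5,0,0,0],
    [0.1,-6,-11,5.5,0,0,0],
    [0.1,-6,-11,5.5,0,0,0],
    [0.1,-6,-11,5.5,0,0,0],
    [0.1,-6,-11,5.5,0,0,0]
  ]
}}

```text
t: 11.75
tool_pos: [0.4784, -0.2637, 0.2755]
orientation: [1.485, 2.768, 0.001]
force: [0.7, -0.5, 0.5]
opening: 0.0834
```

```bash
python3 - <<'E'
from h import *
from plant import robot
np.set_printoptions(precision=4,suppress=True)
for n in("top","side"): cv2.imwrite(f"pics/{n}9.png",robot.read_camera(n)["image"][:,:,::-1])
t=cv2.imread("pics/top9.png");q=cv2.imread("pics/side9.png")
cv2.imwrite("pics/m9.png",np.hstack([cv2.resize(t[90:170,170:250],(390,390),interpolation=cv2.INTER_CUBIC),cv2.resize(q[125:205,255:335],(390,390),interpolation=cv2.INTER_CUBIC)]))
X=np.array([np.cos(np.deg2rad(-56.4)),np.sin(np.deg2rad(-56.4)),0]);h0=np.array([.6238,.0178,.109])
for n in K: print(n,"hubtop",proj(n,h0+[0,0,.036]),"knob",proj(n,h0+.135*X+[0,0,.0405]))
P={}
for n,i,(x,y,w,h_) in (("top",9,(230,90,26,26)),("side",9,(304,160,24,30))):
    im=cv2.resize(cv2.imread(f"pics/{n}{i}.png")[y:y+h_,x:x+w],None,fx=8,fy=8,interpolation=cv2.INTER_CUBIC)
    m=(im.max(2)<65).astype(np.uint8)
    cs,_=cv2.findContours(m,cv2.RETR_EXTERNAL,cv2.CHAIN_APPROX_NONE); c=max(cs,key=cv2.contourArea)
    M=cv2.moments(c);u,v=(M['m10']/M['m00']+.5)/8-.5+x,(M['m01']/M['m00']+.5)/8-.5+y
    print(n,"knob px",u,v,cv2.contourArea(c)/64);P[n]=ray(n,u,v)
k=tri(P["top"],P["side"]);d=k-h0;print("knob",k,np.hypot(d[0],d[1]),np.rad2deg(np.arctan2(d[1],d[0])))
# bystanders: colour centroids before/after
for n in("top",):
  for nm,lo,hi in(("orange",(5,150,120),(18,255,255)),("cap",(100,150,120),(118,255,255))):
    for i in(0,9):
        hsv=cv2.cvtColor(cv2.imread(f"pics/{n}{i}.png"),cv2.COLOR_BGR2HSV); m=cv2.inRange(hsv,lo,hi)
        if nm=="cap": z=np.zeros_like(m);z[125:155,360:400]=m[125:155,360:400];m=z
        M=cv2.moments(m,True);print(n,nm,i,M['m00'],M['m10']/max(M['m00'],1),M['m01']/max(M['m00'],1))
E
```

```text
top hubtop [194.9566 136.0175] knob [242.9449 103.0254]
side hubtop [282.9203 154.4176] knob [315.8024 175.3967]
top knob px 242.4702644482529 103.11941627788886 82.0546875
side knob px 315.92317058794333 174.4871705383069 104.9296875
knob [ 0.6982 -0.0937  0.1523] 0.13399376120110246 -56.27980818218726
top orange 0 1571.0 277.0859325270528 99.9395289624443
top orange 9 1611.0 277.6933581626319 100.58597144630664
top cap 0 118.0 385.0508474576271 137.9915254237288
top cap 9 0.0 0.0 0.0
```

View pics/m9.png

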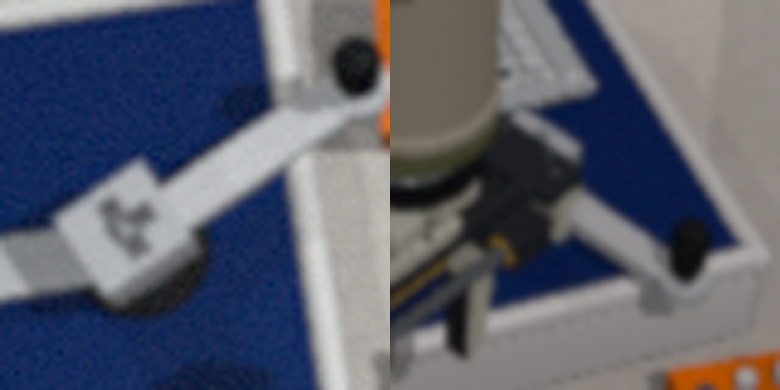

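View pics/top9.png

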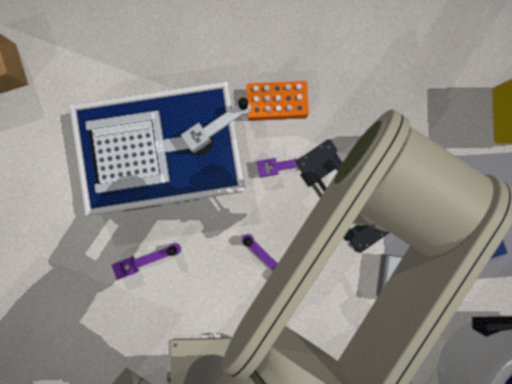

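The top view shows the lever seated, with the hub at (197,137) and T hole around the spindle, and the knob at (242.5,103.1). The rack is unmoved at (277,100). The bottle is hidden behind the arm in this view, so I check it in the side view.

View pics/side9.png

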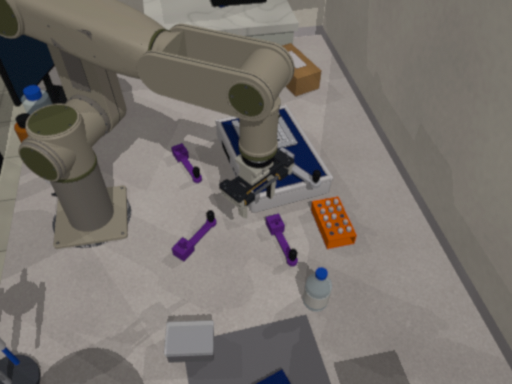

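In the side view the bottle stands as before, cap at (321,273), and the rack is at (333,221). I hand in.

```bash
python3 - <<'E'
from plant import robot
print(robot.close_job())
E
```

```text
the job is handed in; nothing more can be done
None
```

I gripped the silver lever across its hub, carried it to the spindle and turned it by +0.859 rad. I lowered it over the splines until it met the shoulder, then released it, moved the arm clear and handed the job in at about 12 s. The hand-in reports no verdict.

**Seating:** The hub went past the spline tops without resistance. It met the shoulder with its underside at z = 0.109 m, from the tool pose. A small extra push raised the force on the tool by about 11 N upward and 7 N sideways without moving the lever.

**After release:** The knob's direction from the spindle measured -56.3° against the measured spline angle of about -56.4°, with its radius at 134 mm. In the side view the rack and bottle stand where they were. The rack also matched in the top view to within 1 px.

**Checks that disagreed or fell short:**
- The knob's triangulated height came out about 3 mm above expectation. That is about 1 px of picture error, while the contact height and the push test say the lever is fully seated.
- The arm hid the bottle in the last top view, so I checked it only in the side view.
- The gripper hid the hub in the last side view, so its seating is confirmed by the top view, tool height and force.

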